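# Seal the vented lunch box

### The arm

A 6-joint arm with a two-finger parallel gripper is mounted at the origin on a cart in front of the work surface, level with it; the furniture and walls round the work are solid. World frame = base frame: x ahead of the robot, y to its left, z up, the work surface at z = 0. Lengths are in m, angles in rad, forces in N, time in s.
With the tool pointing down it reaches from about 0.375 to 0.975 m from the base axis. Payload 3.8 kg.
Tool frame: the origin (TCP) lies on the centre line of the jaws, within the pads' length; the fingertips stand 14 mm ahead of it and the grasp point (between the pads) lies 5 mm behind it; z points along the fingers, y is the line along which they close (so a half turn about z gives the same grasp; the last joint's range is limited). The gripper opens to 85 mm and grips with 20 to 120 N. Pads are 22 mm wide; open, the fingers measure 114 mm over their backs; the gripper's body (76 mm by 85 mm) begins 54 mm behind the grasp point. The pads swing forward as they close: fully open they stand 13 mm farther back than shut.
Start: joints at [1.155, 0.264, 1.604, -0, 1.274, -0.037], TCP at [0.25, 0.627, 0.245] pointing down, gripper open.
Joint ranges: [-2.63, 2.63], [-0.94, 2.18], [0.31, 2.57], [-1.31, 4.45], [0, 2.66], [-2.55, 2.55]. Speed limits (rad/s): [2.57, 2.57, 3.14, 3.14, 3.14, 3.14].

### API

Orientations are given as a rotation vector (axis times angle).
In Python, from workcell import bot, eyes, spot_in gives the robot as it stands.
- The arm moves only by the tool carry_out, never from a script. Its argument "series" is text: rows parted by semicolons, each of 4 numbers parted by spaces: the shift along the world's x, y, z in m, then the turn about the world's z in degrees. In form: tx ty tz roll; .... A call has 1 to 20 rows; each row shifts and turns the commanded pose from where the row before left it; what a row does not reach is not made up. A row lasts 1/8 s, in which the tool goes at most 62.5 mm and 10.7 degrees, less where a joint would pass 70% of its speed; a pose out of reach is approached as far as the arm can. A call is refused whole if a number of a shift passes 0.0625 or a number of a turn 10.7, either way. A call with a gripper value outside its range is refused whole. "jaw" is the gripper command: -1 is shut, 1 is fully open, values between are in proportion, set as the call begins (left out, the last holds). The fingers move at their own pace and stop on an object; "grip_force" is the grip in N (left out, the last holds). Time passes only in rows, so rows that do not move let the fingers close. It gives the time, the measured TCP pose, the force, the opening and the grip force at its end, in the units of the state.
- bot.read_state(): the state, without advancing time (a new reading comes with each control period).
- eyes.read_camera(name): name is "side" or "top" or "wrist"; returns (picture, depth): 480x640x3 uint8, blue, green, red; 480x640 float32, m along the optical axis (not along the pixel's ray), 0 where there is no reading.
- eyes.get_calibration(name): a dict with "K" (3x3 intrinsics, pixels), "distortion" ([k1, k2, p1, p2, k3] as OpenCV has them; the pictures are not rectified), "position" and "rotation" of the camera in the world; the wrist camera has in their place "T_tool_cam" (4x4, takes a point from camera to tool coordinates, whose origin is the TCP and whose axes are the flange's). Camera axes: x right, y down, z forward; pixel columns grow to the right and rows downward; lengths in m; the calibration is good to about 2 mm. A picture is of the moment at which its call begins: read the wrist's pose just before it. get_calibration takes no time and is no camera call.
- bot.finish_job(): hands the job in; it is judged then, once.
Trained networks look in the newest picture that a camera, given by its name, has taken for a name from the list of things; names that differ only in an ending like _2 or _b are one class to them, and where a whole thing is asked for, a point or a joint stands for the part that bears it (a point fixed in the world has none). Each returns a list of dicts, best first, with "score" (0 to 1); they miss things now and then, are a little off and sometimes report something else, mostly with a low value. They report only what shows in the picture. A call takes as long as a camera call. They do not tell look-alikes from the thing itself.
- spot_in(camera, target): "rect" ([centre column, centre row, width, height] in pixels, round what is visible of it).
The state is a dict: "time": time; "q": joint angles; "joint_vel": joint speeds; "joint_torque": joint torques, N m; "tool_pos": TCP position; "tcp_rot": TCP orientation; "wrist_force": force on the tool from outside, world axes, zero at the start; "torque": the same for the moment, N m; "width": opening from 0.0 (shut) to 1.0 (fully open); "grip_force": force on a finger pad.
Only numpy, scipy, OpenCV 4.12 (cv2) and the standard library are available. Lean on these libraries where they do the work, as an engineer would, in place of code of your own. Each camera call takes 0.05 s, during which the arm holds its last target. There are 200 camera calls.

### The job

Seal the packed lunch box so that the trapped air is driven out through its open vent: with light fingertip pushes, first shut the blue clip at the end away from the orange vent flap, then the blue clip at the vent's end, folding each clip right down against the box, and last press the orange flap flat. Only push: do not lift, tip or shove the box about, do not press hard, and leave everything else on the table alone.

Things in the scene. Friction and masses are not known exactly. Their poses are not given: they have to be found in the camera images.
- lunch_box: Lunch box standing loose on the table, turned any way: pale tub with white lid on, 158 mm long (x) by 116 mm wide (y), lid top at 64 mm. About 0.9 kg; slides at some 5 N. Origin: centre of its underside, z up. Orange vent flap on the lid nearer the +x end; one blue clip at the middle of each short end (+x, -x). Must not be pressed with over 25 N nor moved over 40 mm.
- clip_plain_end (a joint): Angle (rad) of the blue clip at the -x end, away from the vent. 0: shut, hanging down against the box end; 1.57: straight out; starts well open; shut means below 0.15. A leaf 60 mm wide, 3 mm thick, 36 mm from hinge to free edge; hinge along the box's y at x = -79 mm, 60.5 mm above the table. Stiff hinge (0.03 N m, 1 to 2 N at the leaf), stays where it is left.
- clip_vent_end (a joint): The same for the blue clip at the +x end, nearer the vent flap; hinge line at x = +79 mm.
- vent_flap (a joint): Angle (rad) of the orange vent flap on the lid. 0: flat, vent plugged; starts tilted up; shut means below 0.12. 26 mm wide, 3 mm thick, 29 mm long; hinge along the box's y at x = +22 mm, 70 mm above the table; free edge towards +x, at x = +51 mm when flat, top then at 73 mm. Stiff hinge (0.02 N m, about 1 N), stays where left. It sits on a grey silicone seat that gives 5 mm under 8 N and springs back.
- clip_plain_end_mid (a point): Point on the outer face of the clip at the -x end, mid-width, 22 mm from its hinge line; it moves with the clip.
- clip_vent_end_mid (a point): The same point on the clip at the +x end.
- vent_flap_edge (a point): Point on the top face of the vent flap, mid-width, 27 mm from its hinge line; it moves with the flap.
- yoghurt_pot: Bystander to leave alone: white yoghurt pot with strawberries, 72 mm wide, 71 mm high; origin at its underside's centre.
- jar_small: Bystander to leave alone: small glass jar with black lid, 51 mm wide, 66 mm high; origin at its underside's centre.
- salt_shaker: Bystander to leave alone: glass salt shaker with grey top, 44 mm wide, 90 mm high; origin at its underside's centre.
- teaspoon: Bystander to leave alone: steel teaspoon lying flat, 132 mm long; origin at its underside's centre.
- peg_1: Bystander to leave alone: small wooden clothes peg, 72 mm long, 12 mm high; origin at its underside's centre.
- cork: Bystander to leave alone: bottle cork standing on end, 24 mm wide, 38 mm high; origin at its underside's centre.
Mind the look-alikes: they are no part of the job. There is more than one size of the lunch_box; the job needs the larger.

How it is judged:
By the outcome, as a careful person would: the job done as asked, in the order asked, and still so for the second after the job is handed in, with the robot touching nothing.
It also fails if it takes over 48 s, if anything falls off the work surface, if the arm or the gripper's body presses on something with over 40 N, if the wrist force passes 120 N, or if a joint passes its speed limit or range.

## Working session

There is one attempt and no reset: what is moved stays moved. The work goes in short steps, Python scripts to look and compute and a tool call to move; the robot and the scene stay as the last step left them, time stands still between calls to the robot, and variables do not carry over. Pictures are saved under pics/ and viewed, at most 10 in all, crops included, and the job is handed in when it is done.

Besides the shell and the picture viewer there is one more tool, called by a JSON object that holds its "api" and its "payload", one argument or row to a line. carry_out: Moves the arm, as the interface text tells. Its arguments: {"type":"object","properties":{"series":{"type":"string"},"jaw":{"type":"number"},"grip_force":{"type":"number"}},"required":["series"]}

```bash
mkdir -p pics; cat > h.py <<'E'
import numpy as np, cv2
from workcell import bot, eyes, spot_in
from scipy.spatial.transform import Rotation as R
def cam(n):
    s=bot.read_state(); p,d=eyes.read_camera(n); c=eyes.get_calibration(n)
    if 'T_tool_cam' in c:
        T=np.eye(4);T[:3,:3]=R.from_rotvec(s['tcp_rot']).as_matrix();T[:3,3]=s['tool_pos'];T=T@np.array(c['T_tool_cam'])
    else:
        T=np.eye(4);r=np.array(c['rotation']);T[:3,:3]=r if r.shape==(3,3) else R.from_rotvec(r).as_matrix();T[:3,3]=c['position']
    return p,d,c,T
def cloud(d,c,T):
    K=np.array(c['K']);v,u=np.mgrid[:480,:640]
    n=cv2.undistortPoints(np.stack([u,v],-1).reshape(-1,1,2).astype(float),K,np.array(c['distortion'])).reshape(480,640,2)
    P=np.dstack([n*d[...,None],d]); W=P@T[:3,:3].T+T[:3,3]; W[d<=0]=np.nan
    return W
E
python3 - <<'E'
from h import *
for n in ('top','side'):
    p,d,c,T=cam(n); cv2.imwrite(f'pics/{n}1.png',p); np.savez(f'{n}1.npz',p=p,W=cloud(d,c,T)); print(n,T[:3,3].round(3))
    for t in ('lunch_box','vent_flap','clip_plain_end'):
        print(t,[(np.round(r['rect']).tolist(),round(r['score'],2)) for r in spot_in(n,t)])
s=bot.read_state();print(s)
E
```

```text
top [0.357 0.013 1.253]
lunch_box [([316.0, 222.0, 90.0, 106.0], 0.97), ([415.0, 302.0, 63.0, 47.0], 0.72)]
vent_flap [([326.0, 234.0, 16.0, 12.0], 0.56)]
clip_plain_end [([290.0, 180.0, 34.0, 33.0], 0.71)]
side [0.502 1.062 0.505]
lunch_box [([380.0, 224.0, 38.0, 31.0], 0.97), ([310.0, 254.0, 105.0, 61.0], 0.88)]
vent_flap []
clip_plain_end [([267.0, 254.0, 32.0, 12.0], 0.72), ([298.0, 209.0, 20.0, 38.0], 0.44)]
{'time': 0.4, 'q': array([ 1.15509494e+00,  2.64054165e-01,  1.60420092e+00, -4.99826247e-06,
        1.27369277e+00, -3.68624451e-02]), 'joint_vel': array([-7.98681399e-05, -1.08515891e-03, -2.70032659e-03, -1.06066024e-03,
        2.31671640e-04,  2.30527955e-04]), 'joint_torque': array([ 7.63886655e-04, -5.14245200e+01, -3.67015243e+01, -1.52411867e-04,
        4.95397981e-03,  5.27052642e-07]), 'tool_pos': array([0.24958083, 0.6270515 , 0.24506706]), 'tcp_rot': array([-5.91510253e-01, -3.08532790e+00,  5.45398206e-04]), 'wrist_force': array([-1.35327794,  0.35444499,  0.84496349]), 'torque': array([-0.01014016, -0.01415508, -0.02732872]), 'grip_force': 0.0, 'width': 0.9949935527868521}
```

View pics/top1.png

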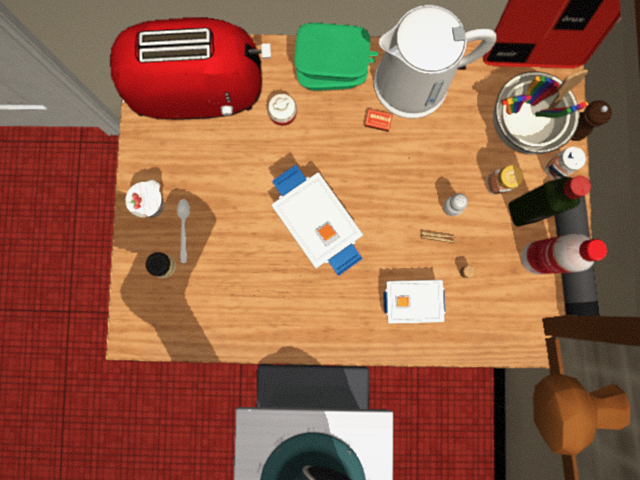

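View pics/side1.png

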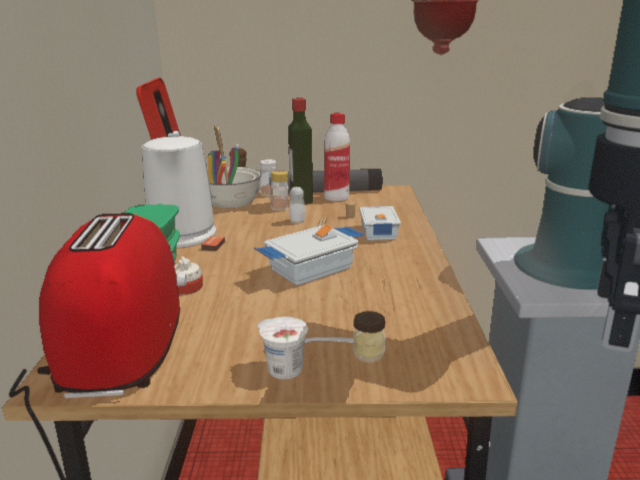

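The larger box is at top pixel (316,222). Its vent flap is at (327,233), the vent-end clip at (343,259) and the plain-end clip at (290,180). The look-alike is the smaller box at (415,302). I choose the larger one and will check it with a crop and measurements.

```bash
python3 - <<'E'
from h import *
z=np.load('top1.npz');p=z['p'];W=z['W']
cv2.imwrite('pics/crop1.png',cv2.resize(p[150:290,250:390],(560,560),interpolation=cv2.INTER_CUBIC))
h=cv2.cvtColor(p,cv2.COLOR_BGR2HSV)
m=np.zeros((480,640),bool);m[150:290,255:380]=1
lid=m&(h[...,1]<60)&(W[...,2]>.05)&(W[...,2]<.09)
q=W[lid]; print('lid z',np.nanmedian(q[:,2]))
(c,sz,a)=cv2.minAreaRect((q[:,:2]*1000).astype(np.float32)); print(c,sz,a, q[:,:2].mean(0))
for nm,lo,hi in(('blue',100,125),('orange',5,22)):
    mm=m&(h[...,0]>=lo)&(h[...,0]<=hi)&(h[...,1]>150)&(W[...,2]>.04)
    n,l,s,ce=cv2.connectedComponentsWithStats(mm.astype(np.uint8))
    for i in range(1,n):
        if s[i,4]>40: w=W[l==i]; print(nm,s[i,4],ce[i],np.nanmean(w,0).round(3),np.nanpercentile(w,[3,97],axis=0).round(3).tolist())
E
```

```text
lid z 0.06490104904074012
(531.53076171875, 2.8495635986328125) (230.58824157714844, 115.90766143798828) 36.232242584228516 [0.53159996 0.00370061]
blue 499 [288.89178357 180.        ] [0.61  0.059 0.066] [[0.586, 0.034, 0.061], [0.633, 0.085, 0.072]]
blue 496 [344.56854839 258.96975806] [ 0.454 -0.054  0.061] [[0.43, -0.079, 0.056], [0.476, -0.029, 0.066]]
orange 149 [326.51677852 231.75838926] [ 0.505 -0.017  0.08 ] [[0.492, -0.03, 0.073], [0.517, -0.004, 0.089]]
```

View pics/crop1.png

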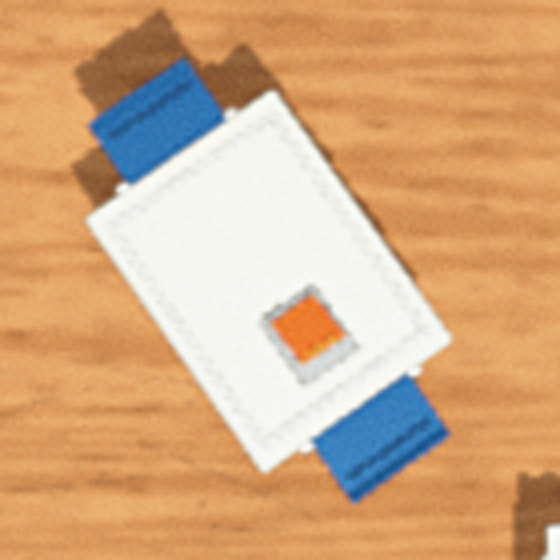

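The crop confirms the choice. The lid is 116 mm wide, both blue clips are open, and the orange flap is tilted up. The box centre is about (0.532, 0.003), with box +x at a yaw of about 216°.

{"api": "carry_out", "payload": {
  "series": "0.0262 -0.0401 0 -2.3;0.0262 -0.0401 0 -2.3;0.0262 -0.0401 0 -2.3;0.0262 -0.0401 0 -2.3;0.0262 -0.0401 0 -2.3;0.0262 -0.0401 0 -2.3;0.0262 -0.0401 0 -2.3;0.0262 -0.0401 0 -2.3;0.0262 -0.0401 0 -2.3;0.0262 -0.0401 0 -2.3;0.0262 -0.0401 0 -2.3;0.0262 -0.0401 0 -2.3;0.0262 -0.0401 0 -2.3;0.0262 -0.0401 0 -2.3;0 0 -0.05 0;0 0 -0.05 0;0 0 0 0",
  "jaw": -1,
  "grip_force": 20
}}

```text
time: 2.52
tool_pos: [0.6123, 0.0652, 0.1402]
tcp_rot: [-1.42, -2.792, 0.008]
wrist_force: [-0.3, -0.1, -0.1]
width: -0.005
grip_force: 0.0
```

```bash
python3 - <<'E'
from h import *
p,d,c,T=cam('wrist'); W=cloud(d,c,T); cv2.imwrite('pics/w1.png',p); np.savez('w1.npz',p=p,W=W)
s=bot.read_state();print(s['tool_pos'],s['wrist_force'],s['width'],R.from_rotvec(s['tcp_rot']).as_matrix().round(3).tolist())
p2,d2,c2,T2=cam('side');W2=cloud(d2,c2,T2)
tp=s['tool_pos'];near=(np.hypot(W2[...,0]-tp[0],W2[...,1]-tp[1])<.05)&(W2[...,2]>.1)
print('tip z by side cam',np.nanpercentile(W2[near][:,2],[0,1,3]),near.sum(), np.argwhere(near).min(0),np.argwhere(near).max(0))
S=cv2.resize(p2[130:300,220:420],(680,578));cv2.imwrite('pics/s2.png',S)
u=np.array([-.808,-.589]);v=np.array([.589,-.808]);C=np.array([.532,.003])
for w,p_ in((W,p),(W2,p2)):
    h=cv2.cvtColor(p_,cv2.COLOR_BGR2HSV);mm=(h[...,0]>=100)&(h[...,0]<=125)&(h[...,1]>150)&(abs(w[...,0]-.53)<.14)&(abs(w[...,1])<.11)&(w[...,2]>.02)&(w[...,2]<.12)
    q=w[mm]; a=(q[:,:2]-C)@u;b=(q[:,:2]-C)@v
    for sg in(-1,1):
        k=sg*a>.06
        if k.sum()>30: print(sg,k.sum(),np.percentile(a[k],[2,98]).round(4),np.percentile(b[k],[2,98]).round(4),np.polyfit(a[k],q[k][:,2],1).round(3),np.percentile(q[k][:,2],[2,98]).round(3))
E
```

```text
[0.61475514 0.06559151 0.14354163] [ 0.33550001 -0.39986878  0.39863728] -0.003752222421143862 [[-0.589, 0.808, -0.005], [0.808, 0.589, -0.0], [0.003, -0.004, -1.0]]
tip z by side cam [0.1290885  0.14198318 0.15818231] 6734 [  0 231] [223 287]
-1 3003 [-0.114  -0.0905] [-0.0277  0.0177] [-0.2    0.044] [0.062 0.069]
1 459 [0.0793 0.0924] [-0.01    0.0277] [-0.19   0.077] [0.059 0.062]
```

View pics/s2.png

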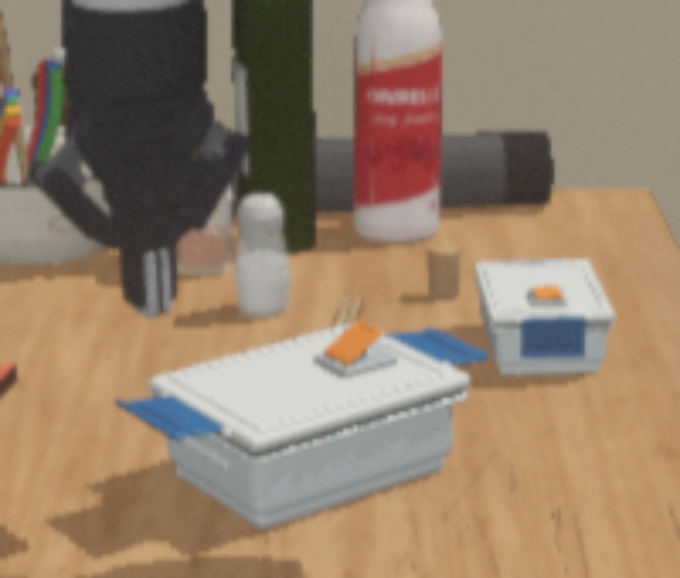

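View pics/w1.png

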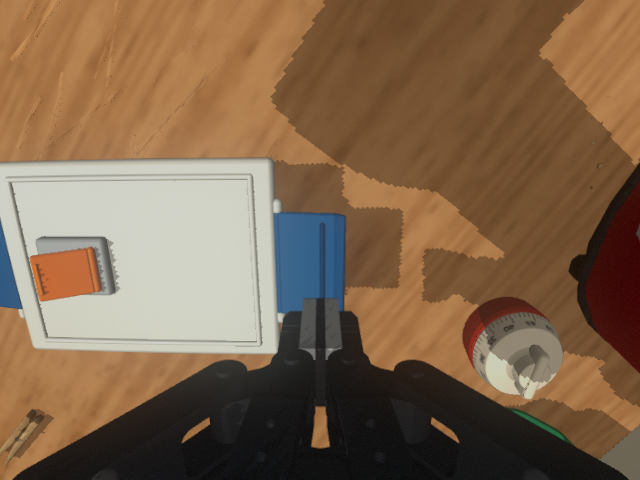

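The wrist and side views confirm the shut fingertips at z≈0.13, above the plain-end clip. That clip is tilted slightly up (~1.77 rad) and the vent-end clip is at about 1.4 rad. Next I turn the hand so its linkage lies along the box's y, shift outward and descend to just above the leaf.

{"api": "carry_out", "payload": {
  "series": "0.0014 0.0007 0 -10;0.0014 0.0007 0 -10;0.0014 0.0007 0 -10;0.0014 0.0007 0 -10;0.0014 0.0007 0 -10;0.0014 0.0007 0 -10;0.0014 0.0007 -0.01 -10;0.0014 0.0007 -0.02 -10;0.0014 0.0007 -0.02 -10;0 0 0 0;0 0 0 0"
}}

```text
time: 4.0
tool_pos: [0.6309, 0.0724, 0.0981]
tcp_rot: [2.984, 0.978, 0.006]
wrist_force: [-0.0, -0.2, 0.3]
width: -0.004
grip_force: 0.0
```

```bash
cat >> h.py <<'E'
u=np.array([-.808,-.589]);v=np.array([.589,-.808]);C=np.array([.532,.003])
def st():
    s=bot.read_state();t=s['tool_pos'];e=t[:2]-C;M=R.from_rotvec(s['tcp_rot']).as_matrix()
    print('t',s['time'],'a',(e@u).round(4),'b',(e@v).round(4),'tip z',round(t[2]-.014,4),'x yaw',np.degrees(np.arctan2(M[1,0],M[0,0])).round(1),'zax',M[:,2].round(3),'F u,v,z',(s['wrist_force'][:2]@u).round(2),(s['wrist_force'][:2]@v).round(2),s['wrist_force'][2].round(2))
E
python3 -c "
from h import *
st()
c=eyes.get_calibration('wrist');print(np.array(c['T_tool_cam']).round(3)[:3,3])"
```

```text
t 4.0 a -0.1207 b 0.0022 tip z 0.0841 x yaw 36.3 zax [ 0.004  0.    -1.   ] F u,v,z 0.16 0.18 0.26
[ 0.082  0.    -0.127]
```

{"api": "carry_out", "payload": {
  "series": "-0.0004 -0.0003 -0.004 0;-0.0004 -0.0003 -0.004 0;-0.0004 -0.0003 -0.004 0;-0.0004 -0.0003 -0.004 0;-0.0004 -0.0003 -0.004 0;-0.0003 -0.0002 -0.005 0;-0.0003 -0.0002 -0.005 0;-0.0016 -0.0012 -0.0045 0;-0.0016 -0.0012 -0.0045 0;0 0 0 0"
}}

```text
time: 5.25
tool_pos: [0.6225, 0.0676, 0.0555]
tcp_rot: [-2.987, -0.973, 0.002]
wrist_force: [0.0, 0.2, -1.0]
width: -0.002
grip_force: 0.0
```

```bash
python3 - <<'E'
from h import *
st()
p2,d2,c2,T2=cam('side');W2=cloud(d2,c2,T2)
cv2.imwrite('pics/s3.png',cv2.resize(p2[180:300,220:380],(800,600)))
E
```

```text
t 5.25 a -0.1112 b 0.0011 tip z 0.0415 x yaw 36.1 zax [-0.001 -0.    -1.   ] F u,v,z -0.15 -0.15 -0.96
```

View pics/s3.png

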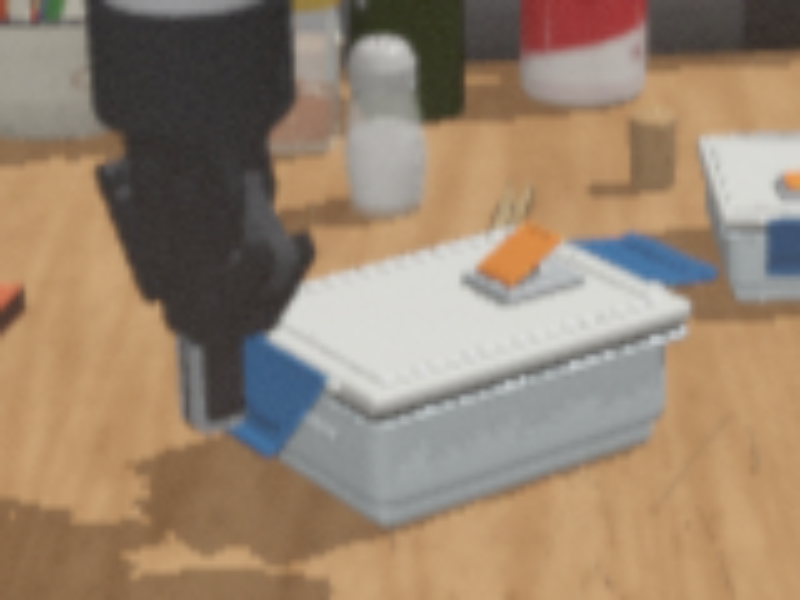

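The clip is folding under the finger (leaf at about (280,395) in the crop). I continue the arc inward.

{"api": "carry_out", "payload": {
  "series": "-0.0028 -0.0021 -0.0025 0;-0.0028 -0.0021 -0.0025 0;-0.0028 -0.0021 -0.0015 0;-0.0024 -0.0018 -0.001 0;-0.0008 -0.0006 0 0;0 0 0 0;0 0 0 0"
}}

```text
time: 6.18
tool_pos: [0.6113, 0.0589, 0.0487]
tcp_rot: [-2.987, -0.973, 0.001]
wrist_force: [-0.1, -0.4, 0.5]
width: -0.0
grip_force: 0.0
```

```bash
python3 -c "
from h import *
st()"
```

```text
t 6.175 a -0.097 b 0.0015 tip z 0.0347 x yaw 36.1 zax [-0.001 -0.    -1.   ] F u,v,z 0.33 0.24 0.54
```

{"api": "carry_out", "payload": {
  "series": "-0.0012 -0.0009 0 0;-0.0012 -0.0009 0 0;0 0 0 0"
}}

```text
time: 6.55
tool_pos: [0.6092, 0.0572, 0.0488]
tcp_rot: [2.987, 0.973, 0.0]
wrist_force: [1.1, -0.2, -1.0]
width: -0.001
grip_force: 0.5
```

{"api": "carry_out", "payload": {
  "series": "-0.0006 -0.0004 0 0;-0.0006 -0.0004 0 0;0 0 0 0"
}}

```text
time: 6.92
tool_pos: [0.6079, 0.0563, 0.0487]
tcp_rot: [2.987, 0.973, -0.0]
wrist_force: [1.8, -0.1, -0.4]
width: -0.004
grip_force: 0.6
```

```bash
python3 -c "
from h import *
st()"
```

```text
t 6.925 a -0.0928 b 0.0016 tip z 0.0347 x yaw 36.1 zax [-0. -0. -1.] F u,v,z -1.42 1.18 -0.39
```

{"api": "carry_out", "payload": {
  "series": "-0.0008 -0.0006 0 0;0 0 0 0"
}}

```text
time: 7.18
tool_pos: [0.6071, 0.0558, 0.0487]
tcp_rot: [2.987, 0.973, -0.0]
wrist_force: [1.6, 0.5, 0.2]
width: -0.0
grip_force: 0.6
```

{"api": "carry_out", "payload": {
  "series": "-0.0008 -0.0006 0 0;0 0 0 0"
}}

```text
time: 7.42
tool_pos: [0.6067, 0.0555, 0.0488]
tcp_rot: [-2.987, -0.973, -0.001]
wrist_force: [2.4, 0.6, -1.8]
width: 0.001
grip_force: 1.7
```

```bash
python3 - <<'E'
from h import *
st()
p2,d2,c2,T2=cam('side')
cv2.imwrite('pics/s4.png',cv2.resize(p2[180:300,220:380],(800,600),interpolation=cv2.INTER_CUBIC))
E
```

```text
t 7.425 a -0.0913 b 0.0016 tip z 0.0348 x yaw 36.1 zax [ 0.001  0.    -1.   ] F u,v,z -2.33 0.94 -1.77
```

View pics/s4.png

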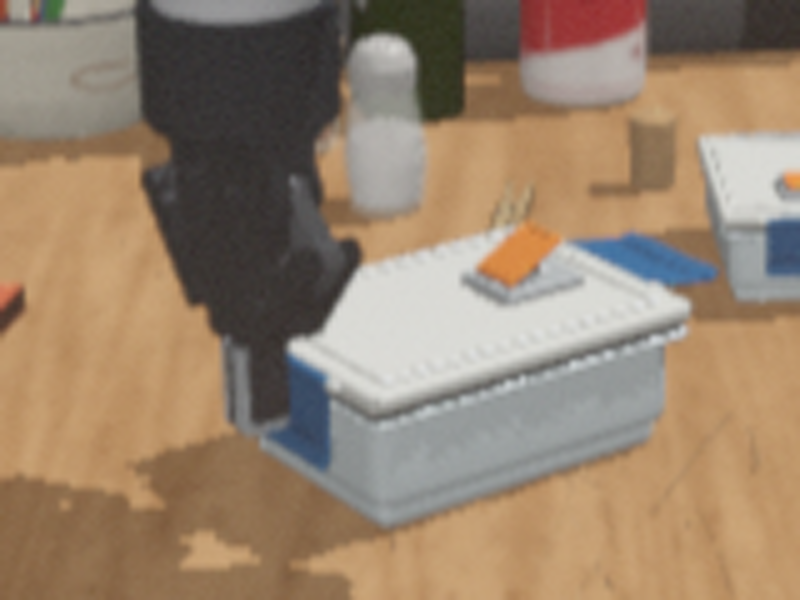

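The clip now hangs nearly vertical at about (308,415), with only its lower lip showing outward. I press a little more.

{"api": "carry_out", "payload": {
  "series": "-0.0008 -0.0006 0 0;0 0 0 0"
}}

```text
time: 7.72
tool_pos: [0.606, 0.0548, 0.0489]
tcp_rot: [2.987, 0.973, 0.001]
wrist_force: [3.2, 2.4, -2.5]
width: -0.0
grip_force: 2.4
```

{"api": "carry_out", "payload": {
  "series": "-0.0008 -0.0006 0 0;0 0 0 0"
}}

```text
time: 7.98
tool_pos: [0.6049, 0.0541, 0.0488]
tcp_rot: [2.987, 0.973, 0.0]
wrist_force: [3.9, 2.8, -2.3]
width: 0.002
grip_force: 2.3
```

```bash
python3 -c "
from h import *
st()"
```

```text
t 7.975 a -0.089 b 0.0017 tip z 0.0348 x yaw 36.1 zax [ 0.  0. -1.] F u,v,z -4.81 -0.01 -2.3
```

{"api": "carry_out", "payload": {
  "series": "0.0081 0.0059 0 0;0.0081 0.0059 0 0;0.0081 0.0059 0.02 0;0 0 0.05 0;0 0 0.03 0;-0.0319 -0.0233 0 0;-0.0319 -0.0233 0 0;-0.0319 -0.0233 0 0;-0.0319 -0.0233 0 0;-0.0319 -0.0233 0 0;-0.0319 -0.0233 0 0;0 0 0 0;0 0 0 0"
}}

```text
time: 9.6
tool_pos: [0.4384, -0.068, 0.1492]
tcp_rot: [2.987, 0.973, 0.001]
wrist_force: [0.1, -0.1, -0.7]
width: -0.002
grip_force: 0.0
```

```bash
python3 - <<'E'
from h import *
st()
p2,d2,c2,T2=cam('side');W2=cloud(d2,c2,T2)
a=cv2.resize(p2[180:300,240:400],(800,600),interpolation=cv2.INTER_CUBIC);cv2.imwrite('pics/s5.png',a)
p,d,c,T=cam('wrist'); W=cloud(d,c,T)
for w,p_ in((W,p),(W2,p2)):
    h=cv2.cvtColor(p_,cv2.COLOR_BGR2HSV)
    A=(w[...,:2]-C)@u;B=(w[...,:2]-C)@v
    mm=(h[...,0]>=100)&(h[...,0]<=125)&(h[...,1]>150)&(abs(A)<.13)&(abs(B)<.05)&(w[...,2]>.02)&(w[...,2]<.12)
    for sg in(-1,1):
        k=mm&(sg*A>.06)
        if k.sum()>30: print(sg,k.sum(),np.percentile(A[k],[2,50,98]).round(4),np.percentile(B[k],[2,98]).round(4),np.percentile(w[k][:,2],[2,98]).round(3),'da/dz',np.polyfit(w[k][:,2],A[k],1).round(3),'dz/da',np.polyfit(A[k],w[k][:,2],1).round(3))
    lid=(h[...,1]<60)&(w[...,2]>.055)&(w[...,2]<.07)&(abs(A)<.1)&(abs(B)<.075)
    print('lid',cv2.minAreaRect((w[lid][:,:2]*1000).astype(np.float32)))
E
```

```text
t 9.6 a 0.1174 b 0.0023 tip z 0.1352 x yaw 36.1 zax [ 0.001 -0.    -1.   ] F u,v,z -0.02 0.1 -0.66
lid ((498.27716064453125, -21.315895080566406), (112.90151977539062, 116.00381469726562), 36.08032989501953)
lid ((522.4327392578125, -0.4370269775390625), (177.52891540527344, 119.7501220703125), 36.064273834228516)
```

View pics/s5.png

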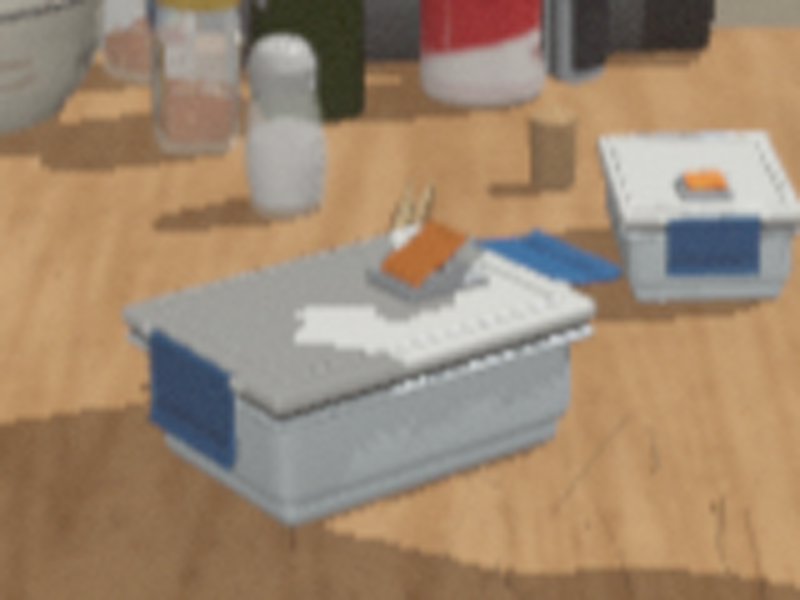

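The plain-end clip hangs flat against the end (crop about (192,400)) and the arm is above the vent end. I check the clip's angle numerically and measure the vent clip's position.

```bash
python3 - <<'E'
from h import *
p2,d2,c2,T2=cam('side');W=cloud(d2,c2,T2)
q=W[251:268,273:285].reshape(-1,3);q=q[~np.isnan(q[:,0])];A=(q[:,:2]-C)@u;B=(q[:,:2]-C)@v
k=abs(A-np.median(A))<.015;M=np.c_[q[k,2],B[k],np.ones(k.sum())];print(len(A),np.linalg.lstsq(M,A[k],rcond=None)[0],A[k].min(),A[k].max(),q[k,2].min(),q[k,2].max())
p,d,c,T=cam('wrist');W=cloud(d,c,T);h=cv2.cvtColor(p,cv2.COLOR_BGR2HSV)
A=(W[...,:2]-C)@u;B=(W[...,:2]-C)@v
for nm,lo,hi in(('blue',98,128),('orange',3,22)):
    m=(h[...,0]>=lo)&(h[...,0]<=hi)&(h[...,1]>130)&(abs(A)<.16)&(abs(B)<.05)&(W[...,2]>.03)&(W[...,2]<.12)
    if m.sum()>20: print(nm,m.sum(),np.percentile(A[m],[2,98]),np.percentile(B[m],[2,98]),np.polyfit(A[m],W[m][:,2],1))
l=(h[...,1]<60)&(W[...,2]>.058)&(W[...,2]<.07)&(abs(A)<.1);print('lid A,B',np.percentile(A[l],[1,99]),np.percentile(B[l],[1,99]))
E
```

```text
204 [ 0.0631913   0.014316   -0.08034506] -0.08080315069792875 -0.0681027332200096 0.012794249827399462 0.06423729757790386
blue 5431 [0.08069452 0.11621501] [-0.02303094  0.02797372] [-0.13111323  0.07210082]
orange 3202 [0.02270641 0.04862825] [-0.01239559  0.01200313] [0.5162797  0.05953744]
lid A,B [-0.01355246  0.07890522] [-0.0562532   0.05584776]
```

{"api": "carry_out", "payload": {
  "series": "0 0 -0.02 0;0 0 -0.02 0;0 0 -0.02 0;0 0 -0.015 0;0 0 -0.006 0;0.0016 0.0012 -0.0045 0;0.0016 0.0012 -0.0045 0;0.0028 0.0021 -0.0035 0;0.0028 0.0021 -0.0035 0;0.0028 0.0021 -0.002 0;0.0028 0.0021 -0.0015 0;0.0016 0.0012 0 0;0 0 0 0;0 0 0 0"
}}

```text
time: 11.55
tool_pos: [0.4539, -0.0559, 0.0483]
tcp_rot: [-2.987, -0.973, -0.001]
wrist_force: [-0.1, -0.5, -0.4]
width: -0.005
grip_force: 0.0
```

```bash
python3 -c "
from h import *
st()"
```

```text
t 11.55 a 0.0978 b 0.0016 tip z 0.0343 x yaw 36.1 zax [ 0.  0. -1.] F u,v,z 0.33 0.33 -0.42
```

{"api": "carry_out", "payload": {
  "series": "0.0012 0.0009 0 0;0.0012 0.0009 0 0;0.0008 0.0006 0 0;0 0 0 0"
}}

```text
time: 12.05
tool_pos: [0.4554, -0.0545, 0.0481]
tcp_rot: [2.986, 0.975, -0.006]
wrist_force: [-5.2, -5.9, 4.5]
width: 0.001
grip_force: 4.0
```

{"api": "carry_out", "payload": {
  "series": "0.0008 0.0006 0 0;0 0 0 0"
}}

```text
time: 12.3
tool_pos: [0.4557, -0.0541, 0.0481]
tcp_rot: [2.986, 0.975, -0.007]
wrist_force: [-7.0, -6.2, 5.2]
width: 0.003
grip_force: 4.8
```

{"api": "carry_out", "payload": {
  "series": "0.0008 0.0006 0 0;0 0 0 0"
}}

```text
time: 12.55
tool_pos: [0.4563, -0.0535, 0.0481]
tcp_rot: [2.986, 0.975, -0.008]
wrist_force: [-9.0, -7.0, 6.1]
width: 0.002
grip_force: 5.1
```

```bash
python3 -c "
from h import *
st()"
```

```text
t 12.55 a 0.0945 b 0.001 tip z 0.0341 x yaw 36.2 zax [-0.005 -0.002 -1.   ] F u,v,z 11.37 0.39 6.09
```

The force rose to 11 N sooner than expected. I back off and look.

{"api": "carry_out", "payload": {
  "series": "-0.0041 -0.003 0 0;-0.0081 -0.0059 0 0;-0.0081 -0.0059 0 0;-0.0041 -0.003 0.03 0;0 0 0.05 0;0 0 0.02 0;0 0 0 0"
}}

```text
time: 13.42
tool_pos: [0.4355, -0.0708, 0.1503]
tcp_rot: [2.985, 0.972, 0.007]
wrist_force: [-0.2, 0.2, -0.4]
width: 0.002
grip_force: 0.0
```

```bash
python3 - <<'E'
from h import *
st()
p,d,c,T=cam('wrist');W=cloud(d,c,T);h=cv2.cvtColor(p,cv2.COLOR_BGR2HSV);cv2.imwrite('pics/w6.png',p)
A=(W[...,:2]-C)@u;B=(W[...,:2]-C)@v
for nm,lo,hi in(('blue',98,128),('orange',3,22)):
    m=(h[...,0]>=lo)&(h[...,0]<=hi)&(h[...,1]>130)&(abs(A)<.16)&(abs(B)<.05)&(W[...,2]>.01)&(W[...,2]<.12)
    if m.sum()>20: print(nm,m.sum(),np.percentile(A[m],[2,98]),np.percentile(B[m],[2,98]),np.percentile(W[m][:,2],[2,98]),np.polyfit(A[m],W[m][:,2],1),np.polyfit(W[m][:,2],A[m],1))
l=(h[...,1]<60)&(W[...,2]>.058)&(W[...,2]<.07)&(abs(A)<.1);print('lid A,B',np.percentile(A[l],[1,99]),np.percentile(B[l],[1,99]))
E
```

```text
t 13.425 a 0.1215 b 0.0028 tip z 0.1363 x yaw 36.1 zax [ 0.005 -0.001 -1.   ] F u,v,z 0.02 -0.29 -0.44
orange 3220 [0.02091484 0.04707126] [-0.01265554  0.01174663] [0.0706812  0.08485854] [0.51454007 0.06034474] [ 1.87591012 -0.1120108 ]
lid A,B [-0.00975224  0.07813958] [-0.05654643  0.05562007]
```

View pics/w6.png

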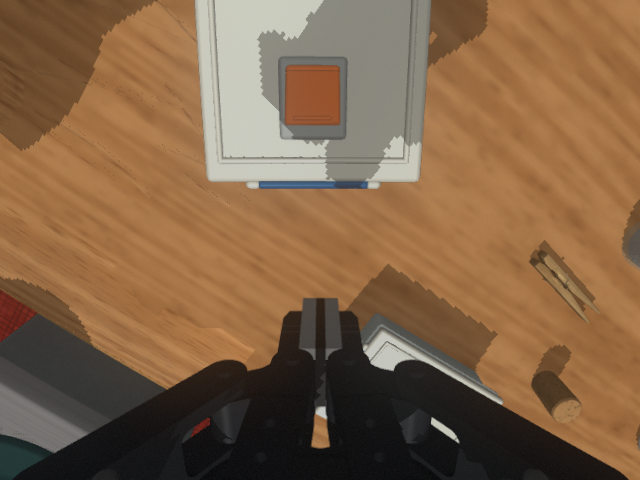

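The wrist view shows the vent-end clip as only a thin blue line at (313,185), so it looks shut. I swing the arm aside for a clear top view and check before pressing the flap.

{"api": "carry_out", "payload": {
  "series": "0 0 0.03 0;0 0.055 0 0;0 0.055 0 0;0 0.055 0 0;0 0.055 0 0;0 0.055 0 0;0 0.055 0 0;0 0 0 0;0 0 0 0"
}}

```text
time: 14.6
tool_pos: [0.4328, 0.259, 0.1763]
tcp_rot: [2.985, 0.975, -0.006]
wrist_force: [-0.5, 0.7, -0.3]
width: -0.001
grip_force: 0.0
```

```bash
python3 - <<'E'
from h import *
st()
p,d,c,T=cam('top');W=cloud(d,c,T);h=cv2.cvtColor(p,cv2.COLOR_BGR2HSV)
cv2.imwrite('pics/t7.png',cv2.resize(p[165:285,255:375],(600,600),interpolation=cv2.INTER_CUBIC))
A=(W[...,:2]-C)@u;B=(W[...,:2]-C)@v
l=(h[...,1]<60)&(W[...,2]>.055)&(W[...,2]<.075)&(abs(A)<.1)&(abs(B)<.08)
print(cv2.minAreaRect((W[l][:,:2]*1000).astype(np.float32)))
m=(h[...,0]>=98)&(h[...,0]<=128)&(h[...,1]>120)&(abs(A)<.14)&(abs(B)<.05)
print(m.sum(),np.c_[A[m],B[m],W[m][:,2]].round(3)[::4].tolist())
E
```

```text
t 14.6 a -0.0707 b -0.2652 tip z 0.1623 x yaw 36.2 zax [-0.003 -0.002 -1.   ] F u,v,z 0.03 -0.85 -0.26
((531.410888671875, 2.52593994140625), (163.3983154296875, 116.37841796875), 35.97342300415039)
97 [[-0.08, 0.025, 0.061], [-0.079, 0.018, 0.065], [-0.08, 0.011, 0.062], [-0.079, 0.003, 0.066], [-0.078, 0.002, 0.065], [-0.077, -0.005, 0.068], [-0.079, -0.017, 0.063], [-0.077, -0.022, 0.064], [0.081, 0.022, 0.061], [0.082, 0.021, 0.063], [0.083, 0.019, 0.053], [0.082, 0.014, 0.059], [0.082, 0.01, 0.061], [0.081, 0.005, 0.064], [0.08, 0.001, 0.065], [0.081, -0.002, 0.067], [0.08, -0.006, 0.063], [0.081, -0.009, 0.064], [0.08, -0.014, 0.065], [0.083, -0.004, 0.027], [0.083, -0.01, 0.039], [0.082, -0.014, 0.038], [0.083, -0.02, 0.06], [0.082, -0.022, 0.047], [0.083, -0.026, 0.027]]
```

View pics/t7.png

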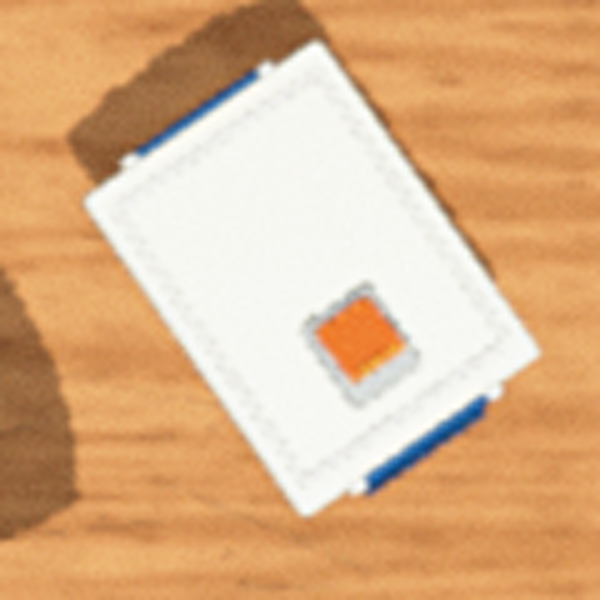

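Both clips lie flat against the box ends ((200,115) and (428,445)) and the box has not moved. Now the flap.

{"api": "carry_out", "payload": {
  "series": "0.0102 -0.0472 0 0;0.0102 -0.0472 0 0;0.0102 -0.0472 0 0;0.0102 -0.0472 0 0;0.0102 -0.0472 0 0;0.0102 -0.0472 0 0;0 0 -0.03 0;0 0 -0.03 0;0 0 -0.01 0;0 0 0 0;0 0 0 0"
}}

```text
time: 16.02
tool_pos: [0.4962, -0.0237, 0.1095]
tcp_rot: [2.986, 0.973, 0.003]
wrist_force: [0.6, 0.7, 1.0]
width: 0.001
grip_force: 0.0
```

```bash
python3 -c "
from h import *
st()"
```

```text
t 16.025 a 0.0447 b 0.0005 tip z 0.0955 x yaw 36.1 zax [ 0.002 -0.    -1.   ] F u,v,z -0.92 -0.16 0.95
```

{"api": "carry_out", "payload": {
  "series": "-0.0012 -0.0009 -0.005 0;-0.0012 -0.0009 -0.005 0;0 0 -0.004 0;0 0 -0.003 0;0 0 -0.003 0;0 0 0 0;0 0 0 0"
}}

```text
time: 16.9
tool_pos: [0.493, -0.0252, 0.0882]
tcp_rot: [-2.987, -0.973, -0.0]
wrist_force: [-0.0, 0.4, -0.1]
width: -0.002
grip_force: 0.0
```

{"api": "carry_out", "payload": {
  "series": "0 0 -0.0015 0;0 0 -0.0015 0;0 0 0 0"
}}

```text
time: 17.27
tool_pos: [0.4932, -0.0253, 0.0856]
tcp_rot: [2.987, 0.973, 0.001]
wrist_force: [-0.9, 0.5, 2.9]
width: 0.0
grip_force: 1.5
```

```bash
python3 -c "
from h import *
st()"
```

```text
t 17.275 a 0.048 b -0.0 tip z 0.0716 x yaw 36.1 zax [ 0. -0. -1.] F u,v,z 0.48 -0.92 2.95
```

{"api": "carry_out", "payload": {
  "series": "0 0 -0.001 0;0 0 -0.001 0;0 0 0 0;0 0 0 0"
}}

```text
time: 17.77
tool_pos: [0.4932, -0.0253, 0.0837]
tcp_rot: [2.987, 0.973, 0.001]
wrist_force: [-1.6, -0.1, 6.3]
width: 0.002
grip_force: 2.8
```

{"api": "carry_out", "payload": {
  "series": "0 0 0.005 0;0 0 0.02 0;0 0 0.05 0;-0.0404 -0.0295 0.01 0;-0.0404 -0.0295 0 0;0 0 0 0;0 0 0 0"
}}

```text
time: 18.65
tool_pos: [0.4123, -0.0843, 0.1682]
tcp_rot: [-2.987, -0.972, -0.001]
wrist_force: [0.4, -0.8, 0.5]
width: -0.001
grip_force: 0.0
```

```bash
python3 - <<'E'
from h import *
st()
p,d,c,T=cam('wrist');W=cloud(d,c,T);h=cv2.cvtColor(p,cv2.COLOR_BGR2HSV)
A=(W[...,:2]-C)@u;B=(W[...,:2]-C)@v
m=(h[...,0]>=3)&(h[...,0]<=22)&(h[...,1]>130)&(abs(A)<.08)&(abs(B)<.04)&(W[...,2]>.05)&(W[...,2]<.12)
print('flap',m.sum(),np.percentile(A[m],[2,98]),np.percentile(W[m][:,2],[2,98]),'slope',np.polyfit(A[m],W[m][:,2],1))
l=(h[...,1]<60)&(abs(A-.065)<.012)&(abs(B)<.045);print('lid z',np.nanmedian(W[l][:,2]),np.polyfit(A[l],W[l][:,2],1))
E
```

```text
t 18.65 a 0.1481 b -0.0 tip z 0.1542 x yaw 36.0 zax [ 0.001  0.    -1.   ] F u,v,z 0.15 0.87 0.49
flap 3139 [0.02179667 0.05079531] [0.07014556 0.07341943] slope [0.01385599 0.07122384]
lid z 0.06279801731535417 [-0.03956748  0.06555805]
```

The flap measures flat (slope about 0.01–0.05 rad) and the robot is clear of everything.

```bash
python3 -c "
from workcell import bot
print(bot.finish_job())"
```

```text
the job is handed in; nothing more can be done
None
```

The job is handed in: plain-end clip, then vent-end clip, then flap were each pushed shut in that order and measured as shut, with the box barely moved; the hardest push was about 13 N, on the vent-end clip.

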